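# Deal the piled icing tubs into the biscuit kits

## Task

Take the pile of icing tubs apart and put each tub into the empty bay of the kit carton whose cutter and card have its colour, standing upright and flat on the bay's floor so that nothing stands above the rim and the lids will go on. Set the tubs down gently, do not drop or topple any. Leave the brown tub standing where it is, and leave the jar of silver pearls alone.

Things in the scene. Friction and masses are not known exactly. Their poses are not given: they have to be found in the camera images.
- tub_pink_mid (a point): icing tub: upright round pot, white with pink lid and label band, 54 mm across, 42 mm high, straight-sided, about 0.14 kg. This point is its centre, 21 mm above its underside; z is up. Starts in the pile's bottom row, in any of its three places: three tubs in a straight row, 62 mm from centre to centre (8 mm gaps), row direction changing from start to start.
- tub_blue_mid (a point): icing tub: upright round pot, white with blue lid and label band, 54 mm across, 42 mm high, straight-sided, about 0.14 kg. This point is its centre, 21 mm above its underside; z is up. Starts on top of the pile, on either side: the two upper tubs stand in line with the row, each straddling two lower tubs, 68 mm apart.
- tub_yellow_mid (a point): icing tub: upright round pot, white with yellow lid and label band, 54 mm across, 42 mm high, straight-sided, about 0.14 kg. This point is its centre, 21 mm above its underside; z is up. Starts in the pile's bottom row. The row stands on a flat silver cake board, 4 mm thick; nothing stands close on either side of the row.
- tub_green_mid (a point): icing tub: upright round pot, white with green lid and label band, 54 mm across, 42 mm high, straight-sided, about 0.14 kg. This point is its centre, 21 mm above its underside; z is up. Starts on top of the pile beside the blue one; which of the two is on which side changes.
- tub_brown_mid (a point): icing tub: upright round pot, white with dark brown lid and label band, 54 mm across, 42 mm high, straight-sided, about 0.14 kg. This point is its centre, 21 mm above its underside; z is up. Starts in the pile's bottom row, in any of its places, and stays there: no kit asks for it.
- kit_pink_bay (a point): empty bay of the pink kit (told by its pink card and pink heart cutter). The kit is an open kraft carton, 126 x 144 mm outside, walls 3 mm, rim 50 mm above the table, fixed. The bay is its empty half, lined with white paper: 120 mm long (this frame's x) by 72 mm wide (y). This point is the centre of the bay's floor, 3 mm above the table; z is up.
- kit_blue_bay (a point): empty bay of the blue kit (told by its blue card and blue star cutter). Carton and bay exactly as the pink kit's. On the bay's -y side a divider, 33 mm above the table at most, parts it from the packed half with card, cutter, biscuits and nozzle (up to 37 mm above the table).
- kit_yellow_bay (a point): empty bay of the yellow kit (told by its yellow card and yellow flower cutter). Carton and bay exactly as the pink kit's. A tub standing on the floor ends 5 mm below the rim, its centre 21 mm above this point.
- kit_green_bay (a point): empty bay of the green kit (told by its green card and green fir-tree cutter). Carton and bay exactly as the pink kit's; the four kits change places and turn a little from start to start.
- pearl_jar_mid (a point): glass jar of silver sugar pearls with a white cap, 44 mm across, 78 mm high; a bystander near the robot's side of the table. This point is its centre, 39 mm above the table.

How it is judged:
By the outcome, as a careful person would: the job done as asked, in the order asked, and still so for the second after the job is handed in, with the robot touching nothing.
It also fails if it takes over 90 s, if anything falls off the work surface, if the arm or the gripper's body presses on something with over 40 N, if the wrist force passes 120 N, or if a joint passes its speed limit or range.

## Robot

A 7-joint arm with a two-finger parallel gripper is mounted at the origin on the work surface. World frame = base frame: x ahead of the robot, y to its left, z up, the work surface at z = 0. Lengths are in mm, angles in rad, forces in N, time in s.
With the tool pointing down it reaches from about 400 to 875 mm from the base axis. Payload 6.5 kg.
Tool frame: the origin (TCP) lies midway between the tips of the shut fingers; the grasp point (between the pads) lies 19 mm behind it; z points along the fingers, y is the line along which they close (so a half turn about z gives the same grasp; the last joint's range is limited). The gripper opens to 85 mm and grips with 20 to 120 N. Pads are 22 mm wide; open, the fingers measure 114 mm over their backs; the gripper's body (76 mm by 85 mm) begins 54 mm behind the grasp point. The pads swing forward as they close: fully open they stand 13 mm farther back than shut.
Start: joints at [-1.345, 0.536, -0.004, 1.538, 0.003, 1.067, -0.071], TCP at [186.986, 622.516, 194.79] pointing down, gripper open.
Joint ranges: [-2.7, 2.7], [-0.37, 2.16], [-1.27, 1.26], [0.24, 2.4], [-1.31, 4.45], [0.19, 1.91], [-2.76, 2.76]. Speed limits (rad/s): [2.39, 2.39, 3.14, 3.14, 3.14, 3.14, 3.14].

## Interface

Orientations are given as [roll, pitch, yaw] about the fixed x, y, z axes, in that order (R = Rz(yaw) Ry(pitch) Rx(roll)).
In Python, from workcell import * gives the robot as it stands.
- The arm moves only by the shell command python3 -m creep 'ROWS' [FORCE]. ROWS is text: rows parted by semicolons, each of 5 numbers parted by spaces: the finger opening in m, from 0 to 0.0854, then the shift along the tool's x, y, z in m, then the turn about the tool's z in degrees. A call has 1 to 10 rows; each row is the pose to reach, as a shift and turn from the pose commanded when the call began, along the tool's axes at that moment; what a row does not reach only later rows make up. A row lasts 1/10 s, in which the tool goes at most 50 mm and 8.59 degrees, less where a joint would pass 70% of its speed; a pose out of reach is approached as far as the arm can. A call with a gripper value outside its range is refused whole. The fingers move at their own pace and stop on an object; FORCE is the grip in N (left out, the last holds). Time passes only in rows, so rows that repeat a pose let the fingers close. It gives the time, the measured TCP pose, the force, the opening and the grip force at its end, in the units of the state.
- sense(): the state, without advancing time (a new reading comes with each control period).
- snapshot(name): name is "side" or "top" or "wrist"; returns a dict with "color" (480x640x3 uint8, red, green, blue), "mtx" (3x3 intrinsics, pixels), "origin" and "orientation" of the camera in the world; the wrist camera has in their place "tool_from_camera" (4x4, takes a point from camera to tool coordinates, whose origin is the TCP and whose axes are the flange's). Camera axes: x right, y down, z forward; pixel columns grow to the right and rows downward; lengths in mm; the calibration is good to about 2 mm. A picture is of the moment at which its call begins: read the wrist's pose just before it. There is no depth.
- finish_job(): hands the job in; it is judged then, once.
The state is a dict: "t": time; "joints": joint angles; "qvel": joint speeds; "tau": joint torques, N m; "tcp_pos": TCP position; "tcp_rot": TCP orientation; "force": force on the tool from outside, world axes, zero at the start; "moment": the same for the moment, N m; "gripper_width": opening from 0.0 (shut) to 1.0 (fully open); "grip_force": force on a finger pad.
Only numpy, scipy, OpenCV 4.12 (cv2) and the standard library are available. Lean on these libraries where they do the work, as an engineer would, in place of code of your own. Each camera call takes 0.05 s, during which the arm holds its last target. There are 200 camera calls.

## Working session

There is one attempt and no reset: what is moved stays moved. The work goes in short steps, Python scripts to look and compute and a shell command to move; the robot and the scene stay as the last step left them, time stands still between calls to the robot, and variables do not carry over. Pictures are saved under pics/ and viewed, at most 14 in all, crops included, and the job is handed in when it is done.

```bash
ls; mkdir -p pics
python3 - <<'E'
from workcell import *
import cv2
s=sense();print(s['t'],s['tcp_pos'],s['tcp_rot'],s['gripper_width'])
for n in("top","side"):
    d=snapshot(n);cv2.imwrite(f"pics/{n}0.png",d["color"][:,:,::-1]);print(n,d["mtx"],d["origin"],d["orientation"])
E
```

```text
pics
0.0 [186.82348608 621.83876326 193.88465584] [-3.13984046e+00  1.67166791e-04  2.84988029e+00] 0.9957832405997793
top [[528.53488692   0.         323.34945517]
 [  0.         528.53488692 244.82395195]
 [  0.           0.           1.        ]] [ 357.39244079   31.96095751 1178.96171683] [-3.00806643 -0.01368166 -1.54432816]
side [[537.2261212    0.         315.771625  ]
 [  0.         537.2261212  236.46570802]
 [  0.           0.           1.        ]] [-140.02207159 -635.21292068  772.77222167] [-2.20114666  0.00529698 -0.78080512]
```

View pics/top0.png

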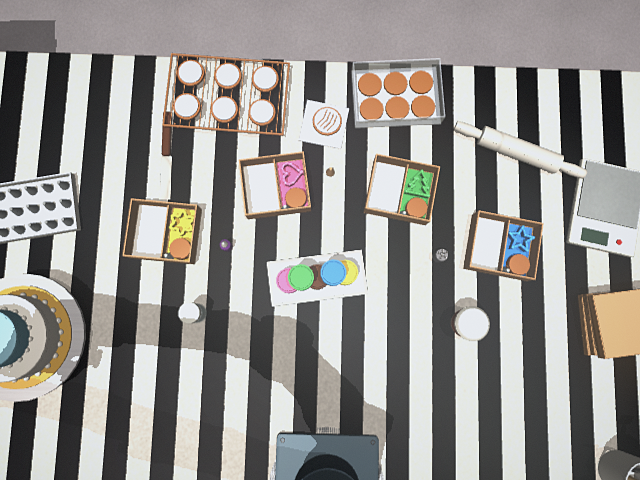

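View pics/side0.png

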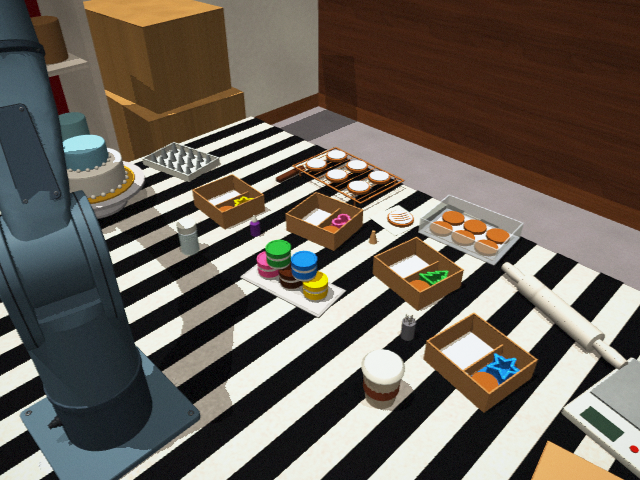

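The top view shows the pile with pink, brown and yellow in the bottom row, green at (301,277) and blue at (333,272) on top. The kits are yellow (162,231), pink (276,185), green (402,189) and blue (505,245). The jar is near (190,312).

```bash
cat > h.py <<'E'
from workcell import *
import cv2, numpy as np
from scipy.spatial.transform import Rotation as R
def ray2(d,uv,z,T=None):
    K=d["mtx"]
    if T is None: o=np.array(d["origin"]);r=R.from_euler("xyz",d["orientation"]).as_matrix()
    else: o=T[:3,3];r=T[:3,:3]
    v=r@np.linalg.inv(K)@np.array([uv[0],uv[1],1.]); return o+v*(z-o[2])/v[2]
def proj(d,p,T=None):
    if T is None: o=np.array(d["origin"]);r=R.from_euler("xyz",d["orientation"]).as_matrix()
    else: o=T[:3,3];r=T[:3,:3]
    c=d["mtx"]@(r.T@(np.array(p)-o)); return c[:2]/c[2]
def wrist():
    s=sense();d=snapshot("wrist");T=np.eye(4);T[:3,:3]=R.from_euler("xyz",s["tcp_rot"]).as_matrix();T[:3,3]=s["tcp_pos"]
    return d,T@np.array(d["tool_from_camera"]),s
E
python3 - <<'E'
from h import *
d=snapshot("top");c=d["color"][:,:,::-1]
print("tcp px",proj(d,[187,622,195]),"base",proj(d,[0,0,0]))
for n,uv,z in[("green",(301,277),88),("blue",(333,272),88),("pink",(285,279),46),("yel",(349,271),46),("jar",(190,312),78)]:print(n,ray2(d,uv,z).round())
cv2.imwrite("pics/c1.png",cv2.resize(c[145:225,225:445],None,fx=3.6,fy=3.6,interpolation=2))
a=cv2.resize(c[190:275,115:210],None,fx=4,fy=4,interpolation=2);b=cv2.resize(c[200:285,455:550],None,fx=4,fy=4,interpolation=2)
cv2.imwrite("pics/c2.png",np.hstack([a,b]))
E
```

```text
tcp px [-16.03899544 402.99538783] base [326.3479396 486.1830456]
green [436.  65.  88.]
blue [448.  -1.  88.]
pink [434. 101.  46.]
yel [455. -36.  46.]
jar [358. 292.  78.]
```

View pics/c1.png

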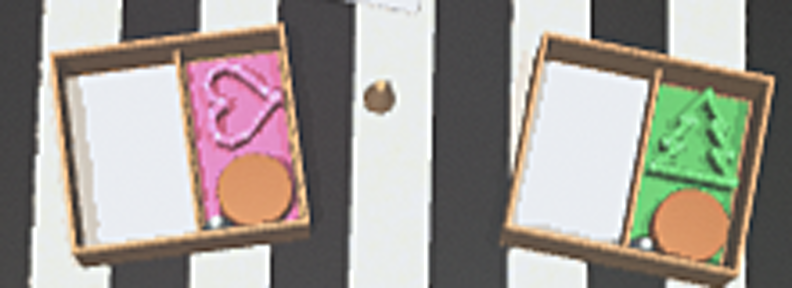

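View pics/c2.png

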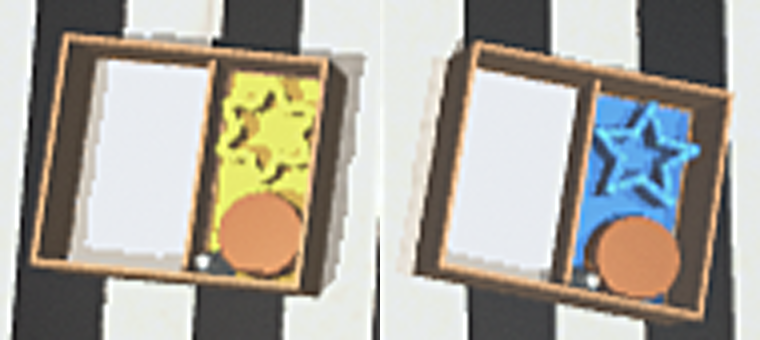

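```bash
cat >> h.py <<'E'
def fitbox(P):  # TL,TR,BR,BL world xy at rim -> bay centre, yaw of bay x
    P=np.array(P)[:,:2]; M=np.array([[63,72],[63,-72],[-63,-72],[-63,72.]])
    A=P-P.mean(0); U,S,Vt=np.linalg.svd(M.T@A); r=(U@Vt).T
    yaw=np.arctan2(r[1,0],r[0,0]); c=P.mean(0)
    return c+r@[0,33], np.degrees(yaw), np.linalg.norm(A-M@r.T,axis=1).round(1)
E
python3 - <<'E'
from h import *
d=snapshot("top")
B={"pink":((53,55),(284,27),(308,235),(80,262)),"green":((545,35),(774,76),(738,285),(503,240))}
B2={"yellow":((64,36),(328,60),(303,283),(34,262)),"blue":((478-380,43),(732-380,94),(702-380,318),(440-380,265))}
for b,s,o in((B,3.6,{"pink":(225,145),"green":(225,145)}),(B2,4,{"yellow":(115,190),"blue":(455,200)})):
    for n,p in b.items():
        c,y,e=fitbox([ray2(d,np.array(q)/s+o[n],50) for q in p]);print(n,c.round(1),round(y,1),e,np.hypot(*c).round())
E
```

```text
pink [633.3 161.5] 8.9 [2.2 2.4 3.7 3.6] 654.0
green [ 643.3 -117.7] -9.5 [2.4 3.8 2.7 3.1] 654.0
yellow [533.8 404.9] -3.2 [1.  2.2 1.9 1.2] 670.0
blue [ 526.4 -344.6] -9.8 [1.7 2.1 0.8 1.2] 629.0
```

```bash
cat >> h.py <<'E'
def to(x,y,z,close):
    s=sense();r=R.from_euler("xyz",s["tcp_rot"]).as_matrix()
    v=r.T@(np.array([x,y,z])-s["tcp_pos"]);yw=np.degrees(np.arctan2(r[1,1],r[0,1]))
    t=(close-yw+90)%180-90
    print("to",(v/1000).round(4),"turn",round(-t,1),"rows>=",np.ceil(max(np.linalg.norm(v)/50,abs(t)/8.59)),"t",round(s["t"],1),"at",s["tcp_pos"].round(1),"close",yw.round(1),"j7",s["joints"][6].round(2),"rp",s["tcp_rot"][:2].round(3))
E
python3 -c "
from h import *
to(442,45,200,10)"
```

```text
to [-0.4103 -0.4794 -0.0052] turn 63.3 rows>= 13.0 t 0.2 at [186.9 622.1 194.3] close 73.3 j7 -0.07 rp [-3.141  0.   ]
```

```bash
python3 -m creep '0.085 0 0 -0.05 0; 0.085 -0.2 -0.24 -0.05 30; 0.085 -0.2 -0.24 -0.05 30; 0.085 -0.2 -0.24 -0.05 30; 0.085 -0.41 -0.479 -0.005 63; 0.085 -0.41 -0.479 -0.005 63; 0.085 -0.41 -0.479 -0.005 63; 0.085 -0.41 -0.479 -0.005 63; 0.085 -0.41 -0.479 -0.005 63; 0.085 -0.41 -0.479 -0.005 63' 30; python3 -c "
from h import *
to(442,45,200,10)"
```

```text
t: 1.2
tcp_pos: [368.0, 210.0, 216.8]
tcp_rot: [3.141, -0.001, 1.749]
force: [1.1, -1.1, 0.1]
gripper_width: 0.996
grip_force: 0.0
to [-0.1755  0.0435  0.0167] turn 0.2 rows>= 4.0 t 1.2 at [368.  210.  216.8] close 10.2 j7 -0.39 rp [ 3.141e+00 -1.000e-03]
```

```bash
python3 -m creep '0.085 -0.175 0.043 0.017 0; 0.085 -0.175 0.043 0.017 0; 0.085 -0.175 0.043 0.017 0; 0.085 -0.175 0.043 0.017 0; 0.085 -0.175 0.043 0.017 0; 0.085 -0.175 0.043 0.017 0'
python3 - <<'E'
from h import *
d,T,s=wrist();cv2.imwrite("pics/w1.png",d["color"][:,:,::-1]);np.savez("w1.npz",K=d["mtx"],T=T)
to(442,65,200,10);print(T.round(2))
for n,p in(("green",(436,65,88)),("blue",(448,-1,88)),("pink",(434,101,46)),("yellow",(455,-36,46)),("tcp",s["tcp_pos"])):print(n,proj(d,p,T).round())
E
```

```text
t: 1.8
tcp_pos: [441.1, 47.2, 199.7]
tcp_rot: [-3.141, -0.0, 1.749]
force: [-0.4, -0.3, 1.0]
gripper_width: 1.0
grip_force: 0.0
to [ 0.0164  0.0041 -0.0003] turn 0.3 rows>= 1.0 t 1.9 at [440.9  48.1 199.7] close 10.3 j7 0.1 rp [-3.141 -0.   ]
[[ 9.8000e-01  1.7000e-01  5.0000e-02  4.2801e+02]
 [ 1.8000e-01 -9.4000e-01 -3.0000e-01  1.2602e+02]
 [ 0.0000e+00  3.1000e-01 -9.5000e-01  3.7816e+02]
 [ 0.0000e+00  0.0000e+00  0.0000e+00  1.0000e+00]]
green [312. 198.]
blue [313. 284.]
pink [318. 143.]
yellow [314. 301.]
tcp [314. 285.]
```

View pics/w1.png

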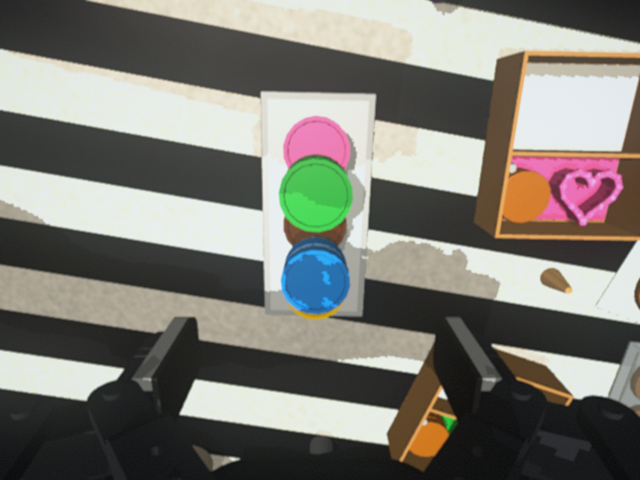

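The wrist view shows the green lid at (316,194), blue at (315,279), pink at about (317,148), and brown under the two upper tubs.

Run:
```python
from h import *
f=np.load("w1.npz");d={"mtx":f["K"]};T=f["T"]
g=ray2(d,(316,193.5),88,T);b=ray2(d,(315.5,278),88,T);p=ray2(d,(317.5,148),46,T);print(g.round(1),b.round(1),p.round(1),np.linalg.norm(g-b),np.degrees(np.arctan2(*(g-b)[1::-1])))
print(b+(g-b)*(1/2+48/68))
```

```text
[438.   68.8  88. ] [449.2   3.9  88. ] [434.2  96.8  46. ] 65.78076530619734 99.77434298362088
[435.7144407   82.12148237  88.        ]
```

```bash
python3 -c "
from h import *
to(437.8,69.8,56,9.8)"
```

```text
to [0.0218 0.0009 0.1437] turn 0.5 rows>= 3.0 t 1.9 at [440.9  48.1 199.7] close 10.3 j7 0.1 rp [-3.141 -0.   ]
```

```bash
python3 -m creep '0.085 0.022 0.001 0.05 0.5; 0.085 0.022 0.001 0.09 0.5; 0.085 0.022 0.001 0.12 0.5; 0.085 0.022 0.001 0.1437 0.5; 0.085 0.022 0.001 0.1437 0.5; 0.085 0.022 0.001 0.1437 0.5; 0.04 0.022 0.001 0.1437 0.5; 0.04 0.022 0.001 0.1437 0.5; 0.04 0.022 0.001 0.1437 0.5; 0.04 0.022 0.001 0.1437 0.5' 30; python3 -c "
from h import *
to(437.8,69.8,56,9.8)"
```

```text
t: 2.85
tcp_pos: [438.7, 69.4, 56.7]
tcp_rot: [3.14, -0.0, 1.742]
force: [-0.4, -1.0, -0.8]
gripper_width: 0.467
grip_force: 0.0
to [ 0.0006 -0.0008  0.0007] turn -0.0 rows>= 1.0 t 2.9 at [438.7  69.4  56.7] close 9.8 j7 0.24 rp [ 3.14 -0.  ]
```

Run:
```python
from h import *
d,T,s=wrist();cv2.imwrite("pics/w2.png",d["color"][:,:,::-1]);print(s["gripper_width"],s["grip_force"],proj(d,s["tcp_pos"],T))
```

```text
0.46710518181902116 0.0 [314.18824573 285.24187186]
```

View pics/w2.png

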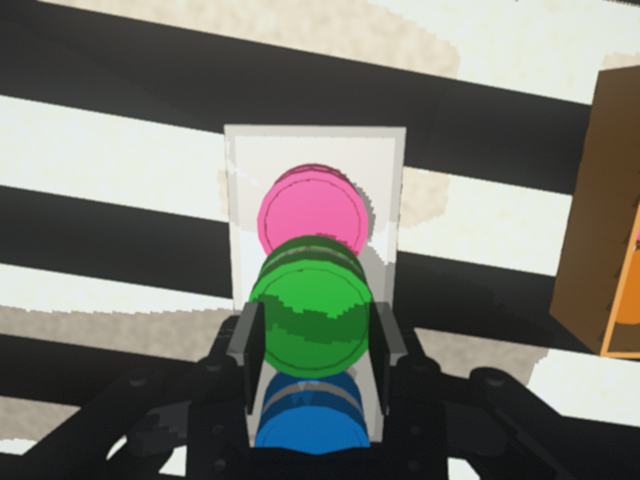

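```bash
python3 -m creep '0.02 0 0 0 0; 0.02 0 0 0 0; 0.02 0 0 0 0; 0.02 0 0 0 0' 30
python3 - <<'E'
from h import *
d,T,s=wrist();cv2.imwrite("pics/w3.png",d["color"][:,:,::-1]);print(s["gripper_width"],s["grip_force"],s["force"])
r=R.from_euler("xyz",s["tcp_rot"]).as_matrix()
for y in(-20,-27,27):
  for z in(0,-8,-19,-30): print(y,z,proj(d,s["tcp_pos"]+r@[0,y,z],T).round())
print("green lid",proj(d,(437.8,69.8,88),T),[proj(d,(437.8+a,69.8+b,88),T).round() for a,b in((27,0),(-27,0),(0,27),(0,-27))])
E
```

```text
t: 3.3
tcp_pos: [438.3, 69.1, 56.1]
tcp_rot: [-3.141, 0.0, 1.741]
force: [0.4, 0.0, -0.3]
gripper_width: 0.231
grip_force: 0.0
0.23097937713243827 0.0 [ 0.37787511  0.00226233 -0.28817039]
-20 0 [272. 285.]
-20 -8 [270. 293.]
-20 -19 [268. 303.]
-20 -30 [265. 316.]
-27 0 [257. 285.]
-27 -8 [255. 293.]
-27 -19 [251. 303.]
-27 -30 [247. 316.]
27 0 [371. 285.]
27 -8 [373. 292.]
27 -19 [377. 303.]
27 -30 [380. 316.]
green lid [312.99437159 316.23065946] [array([379., 326.]), array([246., 306.]), array([325., 254.]), array([302., 373.])]
```

View pics/w3.png

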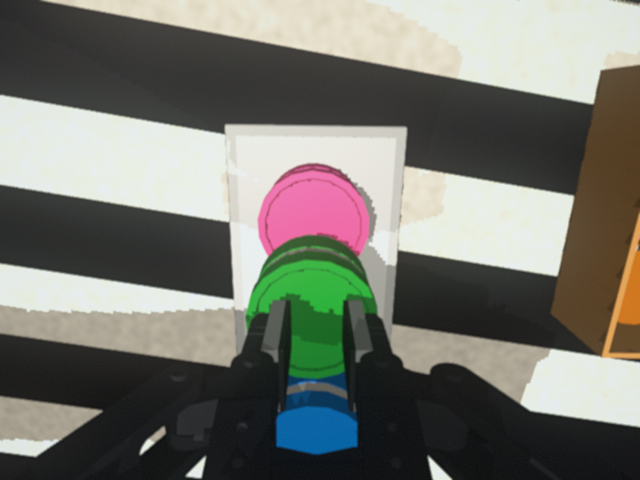

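The pads pass over the green lid without touching it, because they occlude it. So the fingertips sit higher than the stated TCP. I'll estimate the real tip position from the picture.

Run:
```python
from h import *
d=snapshot("wrist");K=d["mtx"];M=np.array(d["tool_from_camera"]);print(K[0],M.round(3))
for nm,l,r,v,w in(("20",290,345,302,19.7),("40",264,370,303,39.9),("85",199,446,319,85)):
    dep=K[0,0]*w/(r-l);p=np.linalg.inv(K)@[(l+r)/2,v,1]*dep;print(nm,"tip in tool",(M@[*p,1]).round(1))
```

```text
[408.90419952   0.         316.40818565] [[-1.00000e-03 -9.51000e-01 -3.09000e-01  7.99430e+01]
 [ 1.00000e+00 -1.00000e-03  0.00000e+00  1.03100e+00]
 [-1.00000e-03 -3.09000e-01  9.51000e-01 -1.78424e+02]
 [ 0.00000e+00  0.00000e+00  0.00000e+00  1.00000e+00]]
20 tip in tool [ 14.    1.4 -45.8   1. ]
40 tip in tool [ 10.3   1.3 -39.2   1. ]
85 tip in tool [ 11.    3.1 -52.9   1. ]
```

```bash
python3 -m creep '0.085 0 0 -0.02 0; 0.085 0 0 -0.02 0; 0.085 0 0 -0.02 0; 0.085 0 0 -0.02 0; 0.085 0 0 -0.02 0; 0.085 0 0 -0.02 0' 25
```

```text
t: 4.0
tcp_pos: [438.0, 69.0, 75.8]
tcp_rot: [-3.141, 0.0, 1.742]
force: [0.0, 0.6, -0.0]
gripper_width: 0.994
grip_force: 0.0
```

The actual tips are about 42 mm behind the reported TCP, because the pads' near edge measures x=+11 and z=-40 to -46. I'll descend by that much more and close gently.

```bash
python3 -m creep '0.085 0 0 0.03 0; 0.085 0 0 0.05 0; 0.085 0 0 0.06 0; 0.085 0 0 0.068 0; 0.085 0 0 0.068 0; 0.045 0 0 0.068 0; 0.045 0 0 0.068 0; 0.045 0 0 0.068 0; 0.045 0 0 0.068 0; 0.045 0 0 0.068 0' 25
python3 - <<'E'
from h import *
d,T,s=wrist();cv2.imwrite("pics/w4.png",d["color"][:,:,::-1])
E
```

```text
t: 5.0
tcp_pos: [438.8, 69.3, 8.8]
tcp_rot: [3.14, -0.0, 1.742]
force: [-1.2, -0.7, 6.9]
gripper_width: 0.624
grip_force: 25.6
```

View pics/w4.png

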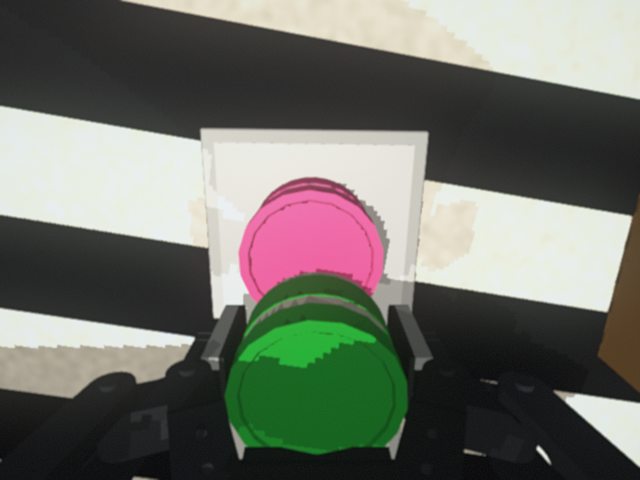

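Green is gripped at 53 mm with 25 N. Next I lift it and carry it to the green kit.

```bash
python3 -m creep '0.045 0 0 -0.01 0; 0.045 0 0 -0.04 0; 0.045 0 0 -0.075 0; 0.045 0 0 -0.075 0' 30; python3 -c "
from h import *
to(643.3,-117.7,85,-9.5)"
```

```text
t: 5.45
tcp_pos: [441.2, 69.7, 86.9]
tcp_rot: [3.135, -0.001, 1.741]
force: [0.7, 0.3, -1.4]
gripper_width: 0.626
grip_force: 32.2
to [-0.219   0.1673  0.0028] turn 19.3 rows>= 6.0 t 5.5 at [441.2  69.7  86.9] close 9.8 j7 0.21 rp [ 3.135e+00 -1.000e-03]
```

```bash
python3 -m creep '0.045 -0.05 0.035 0 3; 0.045 -0.09 0.07 0 10; 0.045 -0.13 0.1 0 17; 0.045 -0.165 0.125 0.002 19.3; 0.045 -0.195 0.148 0.002 19.3; 0.045 -0.21 0.16 0.002 19.3; 0.045 -0.219 0.167 0.002 19.3; 0.045 -0.219 0.167 0.002 19.3; 0.045 -0.219 0.167 0.002 19.3; 0.045 -0.219 0.167 0.002 19.3'
python3 - <<'E'
from h import *
d,T,s=wrist();cv2.imwrite("pics/w5.png",d["color"][:,:,::-1]);np.savez("w5.npz",K=d["mtx"],T=T)
to(643.3,-117.7,85,-9.5)
a=np.radians(-9.5);ex=np.array([np.cos(a),np.sin(a)]);ey=np.array([-ex[1],ex[0]]);c=np.array([643.3,-117.7])-33*ey
print([proj(d,[*(c+ex*i*63+ey*j*72),50],T).round() for i,j in((1,1),(1,-1),(-1,-1),(-1,1))])
E
```

```text
t: 6.45
tcp_pos: [639.2, -116.4, 81.0]
tcp_rot: [-3.14, -0.001, 1.406]
force: [0.1, -0.4, -0.6]
gripper_width: 0.623
grip_force: 32.2
to [-0.0004  0.0041 -0.0039] turn 0.1 rows>= 1.0 t 6.5 at [ 639.3 -116.6   81.1] close -9.4 j7 0.29 rp [-3.141e+00 -1.000e-03]
[array([445., 193.]), array([423., 420.]), array([222., 420.]), array([202., 193.])]
```

View pics/w5.png

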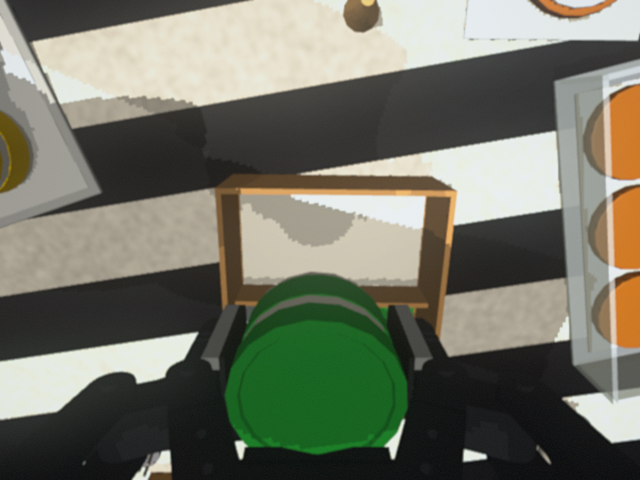

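The near (+y) outer rim corners are at (217,188) and (457,189), so the box is about 7 mm farther in +x than the top-view estimate. I'll compute the correction.

```bash
cat >> h.py <<'E'
def bay(d,T,l,r,lid=None):
    P=ray2(d,l,50,T)[:2];Q=ray2(d,r,50,T)[:2];ex=(Q-P)/np.linalg.norm(Q-P);ey=np.array([-ex[1],ex[0]])
    c=(P+Q)/2-39*ey;print("width",np.linalg.norm(Q-P).round(1),"bay",c.round(1),"yaw",np.degrees(np.arctan2(ex[1],ex[0])).round(1));return c
E
python3 - <<'E'
from h import *
f=np.load("w5.npz");d={"mtx":f["K"]};T=f["T"];bay(d,T,(217,188.5),(457,189))
s=sense();print("tub",ray2(d,(316,387),s["tcp_pos"][2]+79,T).round(1),s["tcp_pos"].round(1));to(*bay(d,T,(217,188.5),(457,189)),81,-9.5)
E
```

```text
width 124.1 bay [ 650.6 -116.5] yaw -9.6
tub [ 640.4 -112.9  160.1] [ 639.3 -116.6   81.1]
width 124.1 bay [ 650.6 -116.5] yaw -9.6
to [0.002  0.0111 0.0001] turn 0.1 rows>= 1.0 t 6.5 at [ 639.3 -116.6   81.1] close -9.4 j7 0.29 rp [-3.141e+00 -1.000e-03]
```

```bash
python3 -m creep '0.045 0 0.011 0 0; 0.045 0 0.011 0.025 0; 0.045 0 0.011 0.05 0; 0.045 0 0.011 0.075 0; 0.045 0 0.011 0.095 0; 0.045 0 0.011 0.106 0; 0.045 0 0.011 0.108 0; 0.045 0 0.011 0.108 0; 0.045 0 0.011 0.108 0'
```

```text
t: 7.4
tcp_pos: [651.9, -120.4, -25.7]
tcp_rot: [3.14, 0.0, 1.405]
force: [-0.9, -0.0, -0.5]
gripper_width: 0.625
grip_force: 32.2
```

```bash
python3 -m creep '0.045 0.002 -0.001 0.002 0; 0.045 0.002 -0.001 0.004 0; 0.045 0.002 -0.001 0.0055 0; 0.045 0.002 -0.001 0.0065 0; 0.045 0.002 -0.001 0.0075 0; 0.045 0.002 -0.001 0.0075 0'
```

```text
t: 8.0
tcp_pos: [650.3, -118.0, -34.0]
tcp_rot: [-3.141, -0.0, 1.405]
force: [-1.7, 1.4, 3.6]
gripper_width: 0.624
grip_force: 32.5
```

```bash
python3 -m creep '0.045 0 0 0.0007 0; 0.045 0 0 0.0015 0; 0.045 0 0 0.0015 0'
```

```text
t: 8.3
tcp_pos: [650.3, -118.0, -34.0]
tcp_rot: [-3.141, -0.001, 1.404]
force: [-6.9, 3.1, 16.4]
gripper_width: 0.623
grip_force: 33.9
```

Contact came at -34, exactly as predicted. I'll ease off, open partway and lift.

```bash
python3 -m creep '0.045 0 0 -0.0005 0; 0.06 0 0 -0.0005 0; 0.07 0 0 -0.0005 0; 0.07 0 0 -0.0005 0; 0.07 0 0 -0.03 0; 0.07 0 0 -0.07 0; 0.085 0 0 -0.11 0; 0.085 0 0 -0.12 0; 0.085 0 0 -0.12 0'
python3 - <<'E'
from h import *
to(449.4,2.8,95,9.8)
E
```

```text
t: 9.2
tcp_pos: [651.8, -118.3, 86.0]
tcp_rot: [3.138, -0.0, 1.405]
force: [0.4, -0.3, -0.1]
gripper_width: 0.994
grip_force: 0.0
to [ 0.086  -0.2196 -0.0098] turn -19.3 rows>= 5.0 t 9.2 at [ 651.8 -118.3   86. ] close -9.5 j7 0.28 rp [ 3.138 -0.   ]
```

```bash
python3 -m creep '0.085 0.02 -0.05 -0.01 -4; 0.085 0.04 -0.1 -0.01 -12; 0.085 0.06 -0.15 -0.01 -19.3; 0.085 0.075 -0.19 -0.01 -19.3; 0.085 0.086 -0.22 -0.01 -19.3; 0.085 0.086 -0.22 -0.01 -19.3; 0.085 0.086 -0.22 -0.01 -19.3; 0.085 0.086 -0.22 -0.01 -19.3'
python3 - <<'E'
from h import *
d,T,s=wrist();cv2.imwrite("pics/w6.png",d["color"][:,:,::-1]);np.savez("w6.npz",K=d["mtx"],T=T)
h=cv2.cvtColor(d["color"],cv2.COLOR_RGB2HSV);m=cv2.inRange(h,(95,100,60),(125,255,255));n,l,st,c=cv2.connectedComponentsWithStats(m);i=1+np.argmax(st[1:,4]);print(st[i],c[i])
print(proj(d,(449.4,2.8,88),T));to(449.4,2.8,9,9.8)
E
```

```text
t: 10.0
tcp_pos: [448.5, 2.7, 93.8]
tcp_rot: [3.141, 0.001, 1.741]
force: [0.4, 0.4, 0.6]
gripper_width: 0.995
grip_force: 0.0
[ 261  217  109  116 9638] [315.30058103 276.43037975]
[316.17080897 280.43164282]
to [0.0003 0.0008 0.0848] turn -0.1 rows>= 2.0 t 10.1 at [448.6   2.5  93.8] close 9.7 j7 0.35 rp [3.141e+00 1.000e-03]
```

The blue lid is where predicted, at (315,276-280). I'll descend and grip.

```bash
python3 -m creep '0.085 0 0.001 0.03 0; 0.085 0 0.001 0.055 0; 0.085 0 0.001 0.075 0; 0.085 0 0.001 0.085 0; 0.085 0 0.001 0.085 0; 0.045 0 0.001 0.085 0; 0.045 0 0.001 0.085 0; 0.045 0 0.001 0.085 0; 0.045 0 0.001 0.085 0; 0.045 0 0.001 0.085 0' 30; python3 -m creep '0.045 0 0 -0.01 0; 0.045 0 0 -0.04 0; 0.045 0 0 -0.075 0; 0.045 0 0 -0.075 0';  python3 -c "
from h import *
to(526.4,-344.6,85,-9.8)"
```

```text
t: 11.05
tcp_pos: [449.3, 3.4, 10.1]
tcp_rot: [3.14, 0.0, 1.741]
force: [-0.6, 0.1, 6.7]
gripper_width: 0.624
grip_force: 31.1
t: 11.45
tcp_pos: [451.5, 3.6, 87.9]
tcp_rot: [3.134, -0.0, 1.741]
force: [1.6, -0.1, -1.5]
gripper_width: 0.627
grip_force: 32.6
to [-0.3559  0.0147  0.0029] turn 19.6 rows>= 8.0 t 11.4 at [451.5   3.6  87.9] close 9.8 j7 0.37 rp [ 3.134 -0.   ]
```

```bash
python3 -m creep '0.045 -0.04 0.002 0 3; 0.045 -0.09 0.004 0 9; 0.045 -0.14 0.006 0 15; 0.045 -0.19 0.008 0 19.6; 0.045 -0.24 0.01 0 19.6; 0.045 -0.285 0.012 0.002 19.6; 0.045 -0.325 0.014 0.002 19.6; 0.045 -0.346 0.015 0.002 19.6; 0.045 -0.356 0.015 0.002 19.6; 0.045 -0.356 0.015 0.002 19.6'; python3 -m creep '0.045 0 0 0 0; 0.045 0 0 0 0'
python3 - <<'E'
from h import *
d,T,s=wrist();cv2.imwrite("pics/w7.png",d["color"][:,:,::-1]);np.savez("w7.npz",K=d["mtx"],T=T)
to(526.4,-344.6,85,-9.8)
E
```

```text
t: 12.45
tcp_pos: [523.1, -345.5, 81.6]
tcp_rot: [-3.141, 0.0, 1.398]
force: [-0.4, -0.1, -1.7]
gripper_width: 0.626
grip_force: 32.4
t: 12.65
tcp_pos: [524.0, -342.6, 81.8]
tcp_rot: [-3.141, -0.002, 1.402]
force: [-0.3, 0.2, -2.4]
gripper_width: 0.624
grip_force: 32.4
to [-0.0013  0.0026 -0.003 ] turn 0.1 rows>= 1.0 t 12.7 at [ 524.1 -342.9   82. ] close -9.7 j7 0.7 rp [-3.141e+00 -1.000e-03]
```

View pics/w7.png

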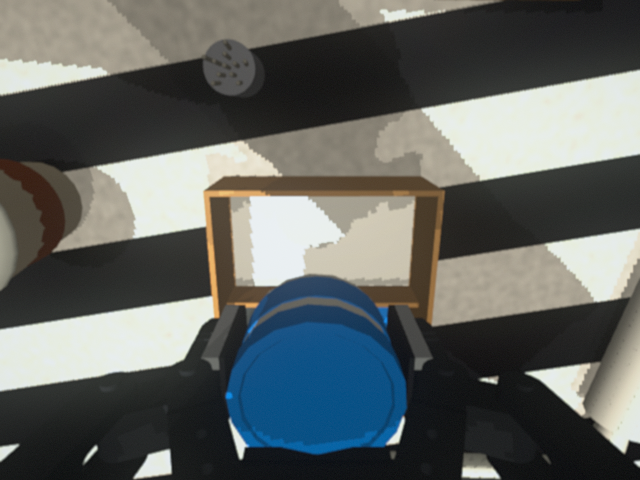

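The blue rim's +y corners are at (206,190) and (444,190).

Run:
```python
from h import *
f=np.load("w7.npz");d={"mtx":f["K"]};T=f["T"];c=bay(d,T,(206,190),(444,190));to(c[0],c[1]-1,-33.5,-9.8)
```

```text
width 123.7 bay [ 529.3 -342.4] yaw -9.8
to [0.0002 0.0053 0.1155] turn 0.1 rows>= 3.0 t 12.7 at [ 524.1 -342.9   82. ] close -9.7 j7 0.7 rp [-3.141e+00 -1.000e-03]
```

```bash
python3 -m creep '0.045 0 0.005 0 0; 0.045 0 0.005 0.025 0; 0.045 0 0.005 0.05 0; 0.045 0 0.005 0.075 0; 0.045 0 0.005 0.095 0; 0.045 0 0.005 0.106 0; 0.045 0 0.005 0.108 0; 0.045 0 0.005 0.108 0; 0.045 0 0.005 0.108 0'
```

```text
t: 13.6
tcp_pos: [529.6, -346.3, -24.7]
tcp_rot: [3.14, 0.001, 1.4]
force: [-0.5, -0.6, -1.2]
gripper_width: 0.626
grip_force: 32.4
```

```bash
python3 -m creep '0.045 0.002 0 0.002 0; 0.045 0.002 0 0.004 0; 0.045 0.002 0 0.0055 0; 0.045 0.002 0 0.0065 0; 0.045 0.002 0 0.0075 0; 0.045 0.002 0 0.008 0; 0.045 0.002 0 0.008 0'
```

```text
t: 14.3
tcp_pos: [529.1, -343.7, -32.9]
tcp_rot: [3.142, -0.001, 1.399]
force: [-3.5, 3.1, 9.6]
gripper_width: 0.626
grip_force: 33.5
```

```bash
python3 -m creep '0.045 0 0 -0.0003 0; 0.06 0 0 -0.0003 0; 0.07 0 0 -0.0003 0; 0.07 0 0 -0.0003 0; 0.07 0 0 -0.03 0; 0.07 0 0 -0.07 0; 0.085 0 0 -0.11 0; 0.085 0 0 -0.12 0; 0.085 0 0 -0.12 0'; python3 -c "
from h import *
to(454.1,-24.8,50,9.8)"
```

```text
t: 15.2
tcp_pos: [530.4, -344.6, 88.0]
tcp_rot: [3.138, 0.001, 1.4]
force: [0.5, -0.4, -1.0]
gripper_width: 0.995
grip_force: 0.0
to [ 0.3022 -0.1298  0.0372] turn -19.6 rows>= 7.0 t 15.2 at [ 530.4 -344.6   88. ] close -9.8 j7 0.69 rp [3.138e+00 1.000e-03]
```

```bash
python3 -m creep '0.085 0.045 -0.02 0 -4; 0.085 0.09 -0.04 0 -12; 0.085 0.135 -0.06 0 -19.6; 0.085 0.18 -0.08 0.01 -19.6; 0.085 0.225 -0.1 0.01 -19.6; 0.085 0.265 -0.116 0.012 -19.6; 0.085 0.29 -0.125 0.012 -19.6; 0.085 0.302 -0.13 0.012 -19.6; 0.085 0.302 -0.13 0.012 -19.6; 0.085 0.302 -0.13 0.012 -19.6'
python3 - <<'E'
from h import *
d,T,s=wrist();cv2.imwrite("pics/w8.png",d["color"][:,:,::-1])
h=cv2.cvtColor(d["color"],cv2.COLOR_RGB2HSV)
for nm,lo,hi,p in(("yel",22,33,(454.1,-24.8,46)),("pink",155,172,(433.1,97.4,46))):
    m=cv2.inRange(h,(lo,90,60),(hi,255,255));n,l,st,c=cv2.connectedComponentsWithStats(m);i=1+np.argmax(st[1:,4]);print(nm,st[i],c[i],proj(d,p,T))
to(454.1,-24.8,-33,9.8)
E
```

```text
t: 16.2
tcp_pos: [452.5, -25.5, 73.8]
tcp_rot: [-3.141, 0.001, 1.74]
force: [0.2, 0.1, 0.1]
gripper_width: 0.993
grip_force: 0.0
yel [ 268  207   99  106 8076] [316.83184745 260.77228826] [317.48782482 263.31640328]
pink [ 259    0  117   78 7331] [317.33078707  32.7964807 ] [317.22651645   3.61262206]
to [0.001  0.0016 0.107 ] turn -0.1 rows>= 3.0 t 16.2 at [452.7 -25.9  74. ] close 9.7 j7 0.45 rp [3.142e+00 1.000e-03]
```

View pics/w8.png

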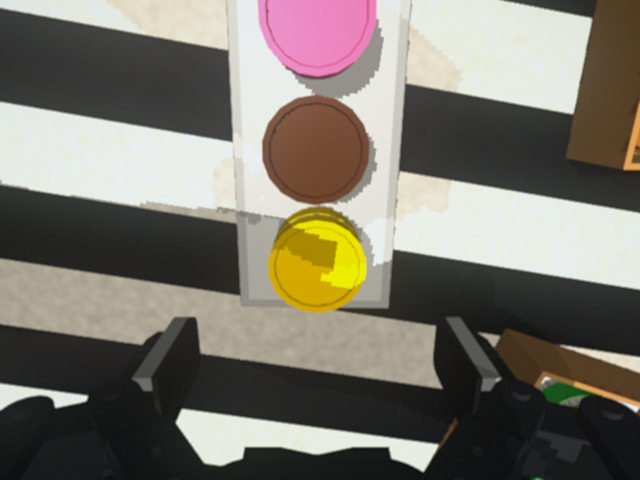

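Yellow's lid is at (318,264) as predicted, and brown is undisturbed at (316,150). I'll grip yellow.

```bash
python3 -m creep '0.085 0.001 0.0015 0.035 0; 0.085 0.001 0.0015 0.065 0; 0.085 0.001 0.0015 0.09 0; 0.085 0.001 0.0015 0.1 0; 0.085 0.001 0.0015 0.106 0; 0.045 0.001 0.0015 0.106 0; 0.045 0.001 0.0015 0.106 0; 0.045 0.001 0.0015 0.106 0; 0.045 0.001 0.0015 0.106 0; 0.045 0.001 0.0015 0.106 0' 30; python3 -m creep '0.045 0 0 -0.01 0; 0.045 0 0 -0.05 0; 0.045 0 0 -0.095 0; 0.045 0 0 -0.12 0; 0.045 0 0 -0.12 0; 0.045 0 0 -0.12 0';  python3 -c "
from h import *
to(533.8,404.9,85,-3.2)"
```

```text
t: 17.25
tcp_pos: [454.6, -23.0, -30.9]
tcp_rot: [3.14, 0.0, 1.741]
force: [-0.1, -0.9, 7.7]
gripper_width: 0.623
grip_force: 31.8
t: 17.85
tcp_pos: [453.9, -22.2, 88.7]
tcp_rot: [3.14, -0.001, 1.742]
force: [-0.5, 0.9, -1.8]
gripper_width: 0.622
grip_force: 32.4
to [0.4072 0.1516 0.0041] turn 13.0 rows>= 9.0 t 17.9 at [453.9 -22.2  88.7] close 9.8 j7 0.44 rp [ 3.14e+00 -1.00e-03]
```

```bash
python3 -m creep '0.045 0.04 0.015 0 2; 0.045 0.085 0.032 0 6; 0.045 0.13 0.049 0 10; 0.045 0.175 0.066 0 13; 0.045 0.22 0.082 0 13; 0.045 0.265 0.099 0.002 13; 0.045 0.31 0.116 0.004 13; 0.045 0.35 0.131 0.004 13; 0.045 0.38 0.142 0.004 13; 0.045 0.4 0.149 0.004 13'; python3 -m creep '0.045 0.007 0.003 0 0; 0.045 0.007 0.003 0 0; 0.045 0.007 0.003 0 0'
python3 - <<'E'
from h import *
d,T,s=wrist();cv2.imwrite("pics/w9.png",d["color"][:,:,::-1]);np.savez("w9.npz",K=d["mtx"],T=T)
to(533.8,404.9,85,-3.2)
E
```

```text
t: 18.85
tcp_pos: [530.9, 399.5, 81.6]
tcp_rot: [-3.139, 0.001, 1.518]
force: [0.8, -0.6, -0.7]
gripper_width: 0.625
grip_force: 32.4
t: 19.15
tcp_pos: [536.0, 401.1, 83.3]
tcp_rot: [-3.141, 0.002, 1.513]
force: [0.3, -1.1, -0.7]
gripper_width: 0.626
grip_force: 32.4
to [ 0.0037 -0.0025 -0.0014] turn -0.2 rows>= 1.0 t 19.2 at [536.1 401.1  83.6] close -3.4 j7 -0.44 rp [-3.141e+00  2.000e-03]
```

View pics/w9.png

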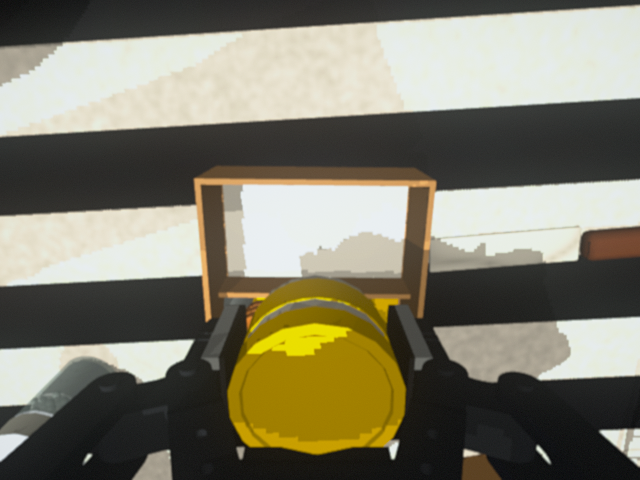

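The yellow rim's corners are at (195,179) and (436,182). The jar is well clear at lower left.

Run:
```python
from h import *
f=np.load("w9.npz");d={"mtx":f["K"]};T=f["T"];c=bay(d,T,(195,179),(436,182));to(c[0],c[1]+0.5,-32,-4)
```

```text
width 125.1 bay [536.3 406.6] yaw -4.1
to [ 6.200e-03 -1.000e-04  1.156e-01] turn 0.6 rows>= 3.0 t 19.2 at [536.1 401.1  83.6] close -3.4 j7 -0.44 rp [-3.141e+00  2.000e-03]
```

```bash
python3 -m creep '0.045 0.006 0 0 0.6; 0.045 0.006 0 0.025 0.6; 0.045 0.006 0 0.05 0.6; 0.045 0.006 0 0.075 0.6; 0.045 0.006 0 0.095 0.6; 0.045 0.006 0 0.106 0.6; 0.045 0.006 0 0.108 0.6; 0.045 0.006 0 0.108 0.6; 0.045 0.006 0 0.108 0.6'
```

```text
t: 20.1
tcp_pos: [537.3, 410.1, -22.6]
tcp_rot: [3.14, -0.001, 1.504]
force: [0.5, -0.7, -0.8]
gripper_width: 0.625
grip_force: 32.4
```

```bash
python3 -m creep '0.045 -0.003 -0.001 0.002 0; 0.045 -0.003 -0.001 0.004 0; 0.045 -0.003 -0.001 0.006 0; 0.045 -0.003 -0.001 0.0075 0; 0.045 -0.003 -0.001 0.0085 0; 0.045 -0.003 -0.001 0.0092 0; 0.045 -0.003 -0.001 0.0092 0'
```

```text
t: 20.8
tcp_pos: [535.1, 406.7, -31.7]
tcp_rot: [-3.141, -0.0, 1.504]
force: [-4.3, -0.6, 10.2]
gripper_width: 0.625
grip_force: 33.6
```

Yellow has made contact. I'll release it, lift and go for pink.

```bash
python3 -m creep '0.045 0 0 -0.0003 0; 0.06 0 0 -0.0003 0; 0.07 0 0 -0.0003 0; 0.07 0 0 -0.0003 0; 0.07 0 0 -0.03 0; 0.07 0 0 -0.07 0; 0.085 0 0 -0.11 0; 0.085 0 0 -0.12 0; 0.085 0 0 -0.12 0'; python3 -c "
from h import *
to(433.1,97,75,9.8)"
```

```text
t: 21.7
tcp_pos: [536.4, 407.5, 88.9]
tcp_rot: [3.139, -0.003, 1.504]
force: [-0.1, 0.2, -0.1]
gripper_width: 0.995
grip_force: 0.0
to [-0.3167 -0.0825  0.0128] turn -13.6 rows>= 7.0 t 21.7 at [536.4 407.5  88.9] close -3.8 j7 -0.45 rp [ 3.139e+00 -3.000e-03]
```

```bash
python3 -m creep '0.085 -0.045 -0.012 0 -4; 0.085 -0.09 -0.024 0 -9; 0.085 -0.135 -0.036 0 -13.6; 0.085 -0.18 -0.048 0 -13.6; 0.085 -0.225 -0.06 0.01 -13.6; 0.085 -0.265 -0.07 0.012 -13.6; 0.085 -0.297 -0.078 0.012 -13.6; 0.085 -0.312 -0.0825 0.012 -13.6; 0.085 -0.317 -0.0825 0.012 -13.6; 0.085 -0.317 -0.0825 0.012 -13.6'; python3 -m creep '0.085 0 0 0 0; 0.085 0 0 0 0';python3 - <<'E'
from h import *
d,T,s=wrist();cv2.imwrite("pics/w10.png",d["color"][:,:,::-1])
h=cv2.cvtColor(d["color"],cv2.COLOR_RGB2HSV)
m=cv2.inRange(h,(155,70,60),(172,255,255));n,l,st,c=cv2.connectedComponentsWithStats(m);i=1+np.argmax(st[1:,4]);print(st[i],c[i]);x,y,w,hh=st[i][:4]
print("near edge y",ray2(d,(c[i][0],y+hh-1),46,T),proj(d,(433.1,97.4,46),T),proj(d,(433.1+4.6,97.4-26.6,46),T))
to(433.1,97.4,-33,9.8)
E
```

```text
t: 22.7
tcp_pos: [432.1, 96.4, 74.6]
tcp_rot: [3.142, -0.0, 1.742]
force: [-0.4, -0.4, 0.8]
gripper_width: 0.999
grip_force: 0.0
t: 22.9
tcp_pos: [432.3, 97.3, 74.9]
tcp_rot: [3.141, -0.0, 1.744]
force: [-0.9, -0.4, 0.5]
gripper_width: 0.995
grip_force: 0.0
[ 267  208   98  105 7858] [315.42618987 261.66836345]
near edge y [437.89029252  68.4272301   46.        ] [315.81673396 263.4052128 ] [315.81067739 308.21909597]
to [0.0002 0.0009 0.1078] turn 0.1 rows>= 3.0 t 22.9 at [432.2  97.1  74.8] close 9.9 j7 0.19 rp [ 3.141 -0.   ]
```

```bash
python3 -m creep '0.085 -0.001 0.001 0.035 0; 0.085 -0.001 0.001 0.065 0; 0.085 -0.001 0.001 0.09 0; 0.085 -0.001 0.001 0.1 0; 0.085 -0.001 0.001 0.106 0; 0.045 -0.001 0.001 0.106 0; 0.045 -0.001 0.001 0.106 0; 0.045 -0.001 0.001 0.106 0; 0.045 -0.001 0.001 0.106 0; 0.045 -0.001 0.001 0.106 0' 30; python3 -m creep '0.045 0 0 -0.01 0; 0.045 0 0 -0.05 0; 0.045 0 0 -0.095 0; 0.045 0 0 -0.12 0; 0.045 0 0 -0.12 0; 0.045 0 0 -0.12 0';  python3 -c "
from h import *
to(636,161,85,9)"
```

```text
t: 23.95
tcp_pos: [433.6, 95.3, -30.1]
tcp_rot: [3.14, -0.0, 1.742]
force: [-1.2, -0.5, 7.1]
gripper_width: 0.626
grip_force: 31.6
t: 24.55
tcp_pos: [432.9, 95.5, 89.4]
tcp_rot: [3.14, -0.001, 1.742]
force: [-0.1, 0.1, -1.9]
gripper_width: 0.626
grip_force: 32.5
to [0.03   0.2113 0.0047] turn 0.8 rows>= 5.0 t 24.6 at [432.9  95.5  89.4] close 9.8 j7 0.18 rp [ 3.14e+00 -1.00e-03]
```

```bash
python3 -m creep '0.045 0.005 0.04 0 0.8; 0.045 0.012 0.085 0 0.8; 0.045 0.018 0.13 0 0.8; 0.045 0.024 0.17 0 0.8; 0.045 0.028 0.198 0.002 0.8; 0.045 0.03 0.21 0.004 0.8; 0.045 0.03 0.211 0.004 0.8; 0.045 0.03 0.211 0.004 0.8; 0.045 0.03 0.211 0.004 0.8; 0.045 0.03 0.211 0.004 0.8'
python3 - <<'E'
from h import *
d,T,s=wrist();cv2.imwrite("pics/w11.png",d["color"][:,:,::-1]);np.savez("w11.npz",K=d["mtx"],T=T)
E
```

```text
t: 25.55
tcp_pos: [634.8, 160.1, 84.8]
tcp_rot: [-3.141, -0.0, 1.727]
force: [-0.2, 0.0, -1.0]
gripper_width: 0.627
grip_force: 32.5
```

View pics/w11.png

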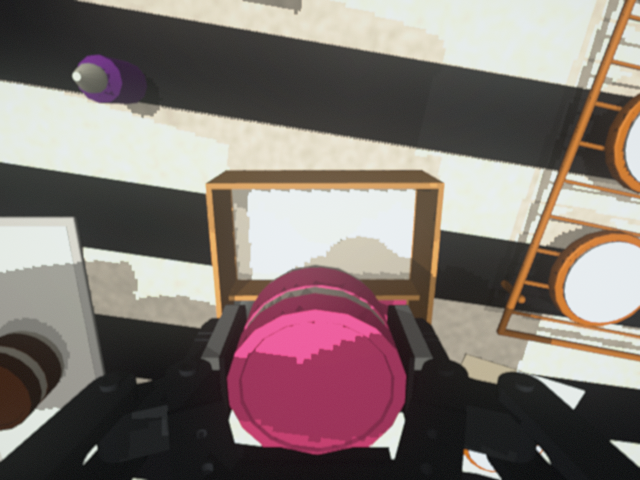

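The pink rim's corners are at (208,183) and (443,184).

Run:
```python
from h import *
f=np.load("w11.npz");d={"mtx":f["K"]};T=f["T"];c=bay(d,T,(208,183),(443,184));to(c[0],c[1],-31.3,8.7)
```

```text
width 123.2 bay [639.8 164.4] yaw 8.6
to [0.0034 0.0055 0.1163] turn 0.3 rows>= 3.0 t 25.6 at [635.  160.2  85. ] close 9.0 j7 0.16 rp [-3.141 -0.   ]
```

```bash
python3 -m creep '0.045 0.003 0.0055 0 0.3; 0.045 0.003 0.0055 0.025 0.3; 0.045 0.003 0.0055 0.05 0.3; 0.045 0.003 0.0055 0.075 0.3; 0.045 0.003 0.0055 0.095 0.3; 0.045 0.003 0.0055 0.106 0.3; 0.045 0.003 0.0055 0.108 0.3; 0.045 0.003 0.0055 0.108 0.3; 0.045 0.003 0.0055 0.108 0.3'; python3 -c "
from h import *
to(639.8,164.4,-31.3,8.7)"
```

```text
t: 26.5
tcp_pos: [641.8, 164.4, -21.8]
tcp_rot: [3.14, -0.0, 1.722]
force: [-0.0, 0.3, -0.8]
gripper_width: 0.621
grip_force: 32.5
to [ 0.0003 -0.002   0.0095] turn -0.0 rows>= 1.0 t 26.5 at [641.8 164.4 -21.8] close 8.7 j7 0.2 rp [ 3.14 -0.  ]
```

```bash
python3 -m creep '0.045 0 -0.002 0.002 0; 0.045 0 -0.002 0.004 0; 0.045 0 -0.002 0.006 0; 0.045 0 -0.002 0.0075 0; 0.045 0 -0.002 0.0085 0; 0.045 0 -0.002 0.0095 0; 0.045 0 -0.002 0.0095 0'
```

```text
t: 27.2
tcp_pos: [638.6, 164.0, -31.0]
tcp_rot: [-3.141, -0.001, 1.722]
force: [-7.2, -0.3, 13.1]
gripper_width: 0.623
grip_force: 33.9
```

```bash
python3 -m creep '0.045 0 0 -0.0003 0; 0.06 0 0 -0.0003 0; 0.07 0 0 -0.0003 0; 0.07 0 0 -0.0003 0; 0.07 0 0 -0.03 0; 0.07 0 0 -0.07 0; 0.085 0 0 -0.11 0; 0.085 0 0 -0.15 0; 0.085 0 0 -0.18 0; 0.085 0 0 -0.2 0'; python3 -c "
from h import *
to(250,480,240,40)"
```

```text
t: 28.2
tcp_pos: [639.8, 164.0, 170.1]
tcp_rot: [3.138, -0.0, 1.722]
force: [0.9, -0.8, -0.4]
gripper_width: 0.991
grip_force: 0.0
to [ 0.3712 -0.3375 -0.0708] turn -31.3 rows>= 11.0 t 28.2 at [639.8 164.  170.1] close 8.7 j7 0.11 rp [ 3.138 -0.   ]
```

```bash
python3 -m creep '0.085 0.04 -0.03 -0.03 -4; 0.085 0.08 -0.06 -0.05 -10; 0.085 0.12 -0.1 -0.07 -18; 0.085 0.16 -0.13 -0.07 -25; 0.085 0.2 -0.165 -0.07 -31; 0.085 0.24 -0.2 -0.07 -31; 0.085 0.27 -0.235 -0.07 -31; 0.085 0.3 -0.27 -0.07 -31; 0.085 0.33 -0.3 -0.07 -31; 0.085 0.35 -0.32 -0.07 -31'; python3 -m creep '0.085 0 0 0 0; 0.085 0 0 0 0'
python3 - <<'E'
from h import *
a=snapshot("top")["color"][145:305,115:555,::-1];b=snapshot("side")["color"][165:415,180:550,::-1]
a=cv2.resize(a,(790,287),interpolation=2);b=cv2.resize(b,(462,312),interpolation=2)
b=cv2.copyMakeBorder(b,0,0,0,790-462,cv2.BORDER_CONSTANT);cv2.imwrite("pics/end.png",np.vstack([a,b]))
E
```

```text
t: 29.2
tcp_pos: [266.5, 463.1, 237.4]
tcp_rot: [-3.141, -0.001, 2.265]
force: [0.9, 0.5, -0.2]
gripper_width: 0.998
grip_force: 0.0
t: 29.4
tcp_pos: [269.0, 461.8, 237.3]
tcp_rot: [-3.141, 0.0, 2.265]
force: [0.6, -0.3, 1.3]
gripper_width: 0.996
grip_force: 0.0
```

View pics/end.png

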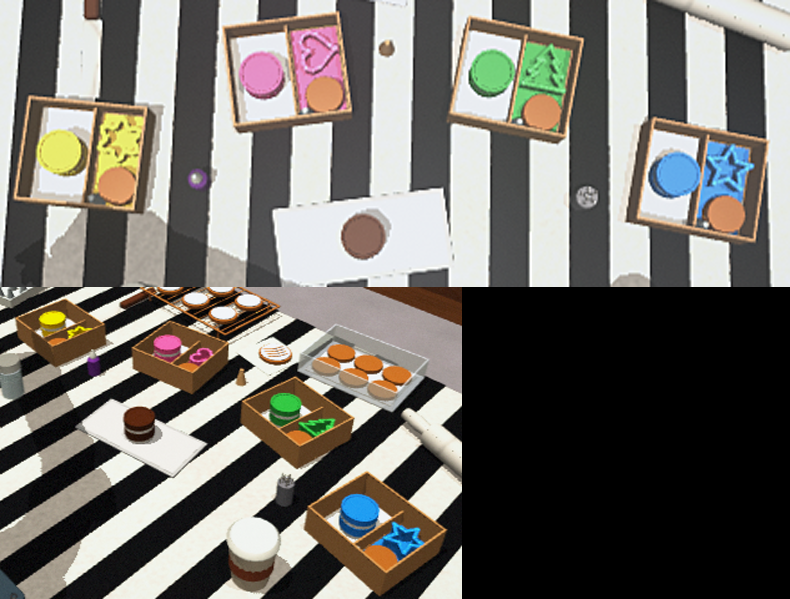

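All four tubs stand upright, each in the bay of its own colour. Brown is still on its board and the jar is untouched.

```bash
python3 -c "
from workcell import *
print(finish_job())"
```

```text
the job is handed in; nothing more can be done
None
```

The job is handed in at about 29 s of robot time: the pink, blue, yellow and green tubs stand upright on the floors of their own kits' bays, and the brown tub and pearl jar were left in place.

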